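# Turn a soft-pastel block over by tipping the lid of its case

### The job

The soft-pastel block lies label-up in the opened lid of the pastel case; show its bare colour instead. First lay the yellow stick that is in the way gently in the empty middle notches of the sloped stick rack; then, without ever touching the block, tip the lid by its handle so that the block tumbles label-down into the emptied bay of the case, and lower the lid open flat again without letting it slam. Leave everything else where it stands.

Things in the scene. Friction and masses are not known exactly. Their poses are not given: they have to be found in the camera images.
- case: Pale wooden pastel case, opened flat and fixed to the counter on a dark plinth 345 mm deep in y. Origin on the counter under the middle of the hinge line, which runs along x (250 mm). Base half at +y, lid half at -y, each 165 mm deep. Base: wall along the hinge 5 mm thick, its top 36 mm above the counter; other walls and a divider 30 mm; grey lining 16 mm. Inside walls: see bay.
- bay (a point): Centre of the base's landing bay, on its lining (16 mm above the counter); axes as case. The bay is 181 mm along x and 153 mm along y, between the hinge wall (-y), two outer walls and a divider (+x), behind which fixed short sticks fill the rest of the base.
- case_hinge (a point): Midpoint of the hinge line, 40 mm above the counter, axes as case; the lid turns about its x.
- lid (a joint): Lid angle: 0 = open flat on a riser (start), 1.57 = upright, 3.1 = shut over the base. Nearly free hinge: let go, it falls open below upright, shut beyond it. Panel 250 x 165 mm, 0.35 kg, 10 mm lips on three sides; at the hinge a brass strip 4 mm high. As the lid rises the block slides down to that strip and, near upright, topples over it into the base.
- lid_handle (a point): Middle of the lid's handle: round dark bar 12 mm thick, 110 mm long, parallel to the hinge, 205 mm from the hinge line and level with it (40 mm above the counter when open), 34 mm free between bar and lid edge. It can turn between the fingers while the lid swings. Axes turn with the lid: x along the bar.
- block_center (a point): Centre of the loose soft-pastel block, 90 (x) x 70 (y) x 20 (z) mm, 0.15 kg, magenta; its +z face carries a pale paper label with a dark band, its -z face is bare colour. Starts label-up on the lid.
- stick_center (a point): Centre of the loose yellow pastel stick in a paper sleeve: cylinder 26 mm in diameter, 100 mm long along its x, 70 g. Starts lying on the lining of the landing bay at any yaw.
- rack: Plywood stick rack fixed to the counter, 122 (x) x 200 (y) mm; origin on the counter under the middle place. Two notched rails (at x = -30 and +30 mm, 8 mm thick, free between them down to 12 mm) hold three sticks along x, 62 mm apart in y, rising towards +x by 0.21 rad (12 degrees). Stop board at x = -62 mm, 56 mm high. Outer places hold the orange (-y) and violet (+y) sticks.
- rack_seat (a point): Where the centre of a stick lies when it rests in the middle of the empty middle notches: 64 mm above the counter; axes as rack (level; the stick itself lies along x, rising 0.21 rad towards +x).
- stick_orange_center (a point): Centre of the orange stick (26 mm diameter, 100 mm long along its x), loose in the rack's -y place.
- stick_violet_center (a point): Centre of the violet stick (same size), loose in the rack's +y place.
- can: Spray can of fixative, 52 mm in diameter, 160 mm tall, standing loose on the counter; origin under its centre.
- jar: Closed glass jar, 60 mm in diameter, 85 mm tall, standing loose on the counter close beside the base half of the case; origin under its centre.
- tin: Orange-banded metal tin, 66 mm in diameter, 110 mm tall, standing loose on the counter; origin under its centre.
Things that resemble listed ones, but are neither listed nor needed, are in the scene too. What is shaped like the part that bears stick_center but pink is not meant.

How it is judged (in metres and radians):
On the way, in this order (a step that is already met when the one before it is completed fails the run):
1. the yellow stick lies, let go, in the middle notches of the rack, and the block is still label-up on the lid (x of stick_center in the frame of rack between -0.025 and 0.025 m and y of stick_center in the frame of rack between -0.008 and 0.008 m and z of stick_center in the frame of rack between 0.056 and 0.072 m and angle between the x axis of stick_center and the x axis of rack, either way round below 0.3 rad and contact force between stick and the fingers below 0.1 N and linear speed of stick below 0.03 m/s and angle between block_center's own z axis and vertical below 0.3 rad and y of block_center in the frame of case below -0.01 m), for 0.2 s.
2. the block has tumbled label-down into the landing bay (angle between block_center's own z axis and vertical above 2.95 rad and x of block_center in the frame of case between -0.09 and 0.033 m and y of block_center in the frame of case between 0.035 and 0.13 m and z of block_center in the frame of case below 0.032 m), for 0.2 s.
At the end, for the whole second after the job is handed in: The block lies flat in the landing bay, label down (within 11 degrees), at rest; the lid is open flat (under 3.5 degrees); the yellow stick rests on both rails of the rack's middle place, within 25 mm of its middle lengthwise and 8 mm sideways; nothing is held (all of step 2 and x of stick_center in the frame of rack between -0.025 and 0.025 m and y of stick_center in the frame of rack between -0.008 and 0.008 m and z of stick_center in the frame of rack between 0.056 and 0.072 m and angle between the x axis of stick_center and the x axis of rack, either way round below 0.3 rad and contact force between stick and the fingers below 0.1 N and linear speed of stick below 0.03 m/s and linear speed of block below 0.02 m/s and value of joint lid below 0.06 rad and velocity of joint lid below 0.05 rad/s); the robot touches nothing.
It fails at once if the robot touches the pastel block (contact force between block and the fingers above 0.3 N or contact force between block and the arm above 0.3 N).
It fails at once if the lid slams: falls open, or shut beyond 2.3 rad, faster than 4 rad/s (let go over some 20 mm up) (velocity of joint lid below -4 rad/s or (value of joint lid above 2.3 rad and velocity of joint lid above 4 rad/s)).
It fails at once if the yellow stick is dropped (falls faster than 0.6 m/s out of the fingers, some 18 mm) (linear speed of stick above 0.6 m/s and contact force between stick and the fingers below 0.05 N).
It fails at once if the orange or violet stick is disturbed (over 15 mm) (distance of any of stick_orange_center, stick_violet_center from where it was at the start of the episode above 0.015 m).
It fails at once if the can, jar or tin is moved (over 20 mm) or tipped (distance of any of can, jar, tin from where it was at the start of the episode above 0.02 m or angle between any of can, jar, tin's own z axis and vertical above 0.3 rad).
It also fails if it takes over 64 s, if anything falls off the work surface, if the arm or the gripper's body presses on something with over 40 N, if the wrist force passes 120 N, or if a joint passes its speed limit or range.

### The arm

A 6-joint arm with a two-finger parallel gripper is mounted at the origin on the work surface. World frame = base frame: x ahead of the robot, y to its left, z up, the work surface at z = 0. Lengths are in m, angles in degrees, forces in N, time in s.
With the tool pointing down it reaches from about 0.4 to 0.825 m from the base axis. Payload 7 kg.
Tool frame: the origin (TCP) lies at the centre of the arm's flange, where the gripper is bolted on; the fingertips stand 178 mm ahead of it and the grasp point (between the pads) lies 159 mm ahead of it (tip_reach is the distance from the TCP to the fingertips, in m); z points along the fingers, y is the line along which they close (so a half turn about z gives the same grasp; the last joint's range is limited). The gripper opens to 88 mm and grips with 3 to 60 N. Pads are 19 mm wide; open, the fingers measure 130 mm over their backs; the gripper's body (78 mm by 193 mm) begins 47 mm behind the grasp point.
Start: joints at [91.221, 20.546, 0.682, 0, -70.136, -16.507], TCP at [0.178, 0.651, 0.405] pointing down, gripper open.
Joint ranges: [-176.03, 176.03], [-82.01, 121.73], [-58.28, 71.71], [-173.87, 95.51], [-174.79, -0.11], [-173.66, 173.66]. Speed limits (degrees/s): [136.94, 136.94, 172.46, 180, 180, 180].

### API

Orientations are given as [roll, pitch, yaw] about the fixed x, y, z axes, in that order (R = Rz(yaw) Ry(pitch) Rx(roll)).
In Python, from plant import * gives the robot as it stands.
- The arm moves only by the shell command python3 -m handwheel 'ROWS'. ROWS is JSON, a list of rows, each a list of 7 numbers: the opening, from -1 (shut) to 1 (fully open), then the shift along the tool's x, y, z as a fraction of full scale, then the turn, a rotation vector about the tool's x, y, z as a fraction of full scale. A call has 1 to 5 rows; each row shifts and turns the commanded pose from where the row before left it, along the tool's axes as they then stand; what a row does not reach is not made up. Full scale, the value 1, is 0.025 m for a shift and 6 degrees for a turn. A row lasts 1/8 s, in which the tool goes at most 62.5 mm and 10.7 degrees, less where a joint would pass 70% of its speed; a pose out of reach is approached as far as the arm can. A call with a number of a shift or a turn outside -1 to 1 is refused whole. A call with a gripper value outside its range is refused whole. The fingers move at their own pace and stop on an object; the grip force is fixed at half the most. Time passes only in rows, so rows that do not move let the fingers close. It gives the time, the measured TCP pose, the force, the opening and the grip force at its end, in the units of the state.
- get_obs(): the state, without advancing time (a new reading comes with each control period).
- snapshot(name): name is "side" or "top"; returns a dict with "color" (420x560x3 uint8, red, green, blue), "fx", "fy", "cx", "cy" (pixels), "R" (3x3) and "t" (3): a world point X has camera coordinates R X + t. Camera axes: x right, y down, z forward; pixel columns grow to the right and rows downward; lengths in m; the calibration is good to about 2 mm. A picture is of the moment at which its call begins. There is no depth.
- close_job(): hands the job in; it is judged then, once.
The state is a dict: "clock": time; "joint_pos": joint angles; "qvel": joint speeds; "tau": joint torques, N m; "tool_pos": TCP position; "orientation": TCP orientation; "force": force on the tool from outside, world axes, zero at the start; "moment": the same for the moment, N m; "opening": finger opening in m; "gripper_force": force on a finger pad.
Only numpy, scipy, OpenCV 4.12 (cv2) and the standard library are available. Lean on these libraries where they do the work, as an engineer would, in place of code of your own. Each camera call takes 0.05 s, during which the arm holds its last target. There are 200 camera calls.

## Working session

There is one attempt and no reset: what is moved stays moved. The work goes in short steps, Python scripts to look and compute and a shell command to move; the robot and the scene stay as the last step left them, time stands still between calls to the robot, and variables do not carry over. Pictures are saved under pics/ and viewed, at most 10 in all, crops included, and the job is handed in when it is done.

```bash
mkdir -p pics; ls
python3 - <<'E'
from plant import *
import cv2, json
print(get_obs())
for n in ("top","side"):
    s=snapshot(n); cv2.imwrite(f"pics/{n}0.png",cv2.resize(s["color"][:,:,::-1],(800,600),interpolation=cv2.INTER_CUBIC))
    print(n,{k:(v.tolist() if hasattr(v,'tolist') else v) for k,v in s.items() if k!="color"})
E
```

```text
pics
{'clock': 0.0, 'joint_pos': array([ 9.12204191e+01,  2.05927888e+01,  6.32611546e-01, -1.96613579e-02,
       -7.01349022e+01, -1.65069614e+01]), 'qvel': array([-0.00417622, -0.12102866,  0.03612953,  0.11547505, -0.01258322,
       -0.0300974 ]), 'tau': array([ 1.02587685e-03, -5.82712555e+01,  2.93052328e+01,  6.99737236e+00,
        6.85914667e-03, -1.48736490e-04]), 'tool_pos': array([0.17791181, 0.65093136, 0.40369976]), 'orientation': array([ 1.79903587e+02, -9.29675774e-03, -1.52932309e+01]), 'force': array([ 0.25283975, -1.2206171 , -0.35046387]), 'moment': array([0.02643606, 0.03501212, 0.04786151]), 'gripper_force': 0.0, 'opening': 0.08747992580468739}
top {'fx': 535.2328209933951, 'fy': 535.2328209933951, 'cx': 279.1173175753019, 'cy': 213.6794248070968, 'R': [[-0.0423877006172128, -0.9990993565552111, -0.0019387024909863733], [-0.9786585861551099, 0.04191084981701226, -0.201173687177268], [0.2010737540835874, -0.006629962185326738, -0.9795536682694596]], 't': [0.08269422869817272, 0.6192825270475705, 1.2445601883351185]}
side {'fx': 418.59655353096866, 'fy': 418.59655353096866, 'cx': 281.163267962485, 'cy': 209.39299474965634, 'R': [[0.9060525827209972, -0.42315845235074934, -0.002375194461368635], [-0.319508594930689, -0.6804192108641727, -0.6595028091315406], [0.27745806009202095, 0.5983031185704244, -0.7516983458800993]], 't': [-0.540914642181528, 0.2691017203152545, 0.9368885567783105]}
```

View pics/top0.png

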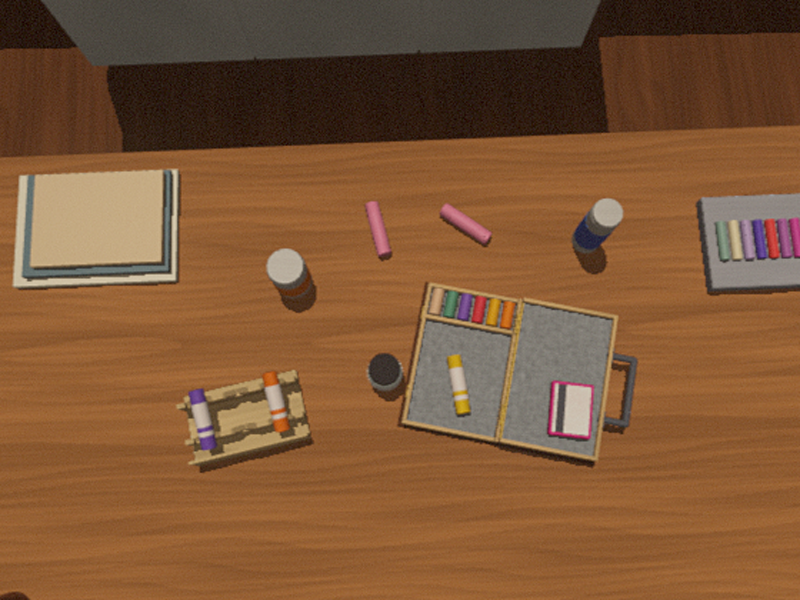

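View pics/side0.png

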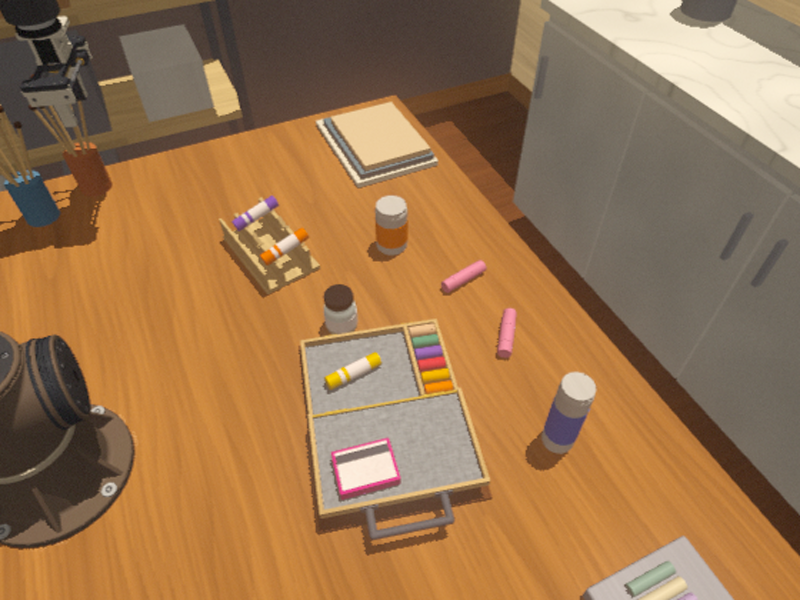

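The top view shows the case (hinge from about (522,300) to (499,441)), the yellow stick at (458,384), the block at (571,410), the handle bar at (630,391) and the rack at (245,418). The jar is at (385,375), the tin at (290,275) and the can at (598,227). Next I'll crop for precision.

Run:
```python
from plant import *
import cv2
s=snapshot("top")["color"][:,:,::-1]
a=cv2.resize(s[190:332,275:455],None,fx=4,fy=4,interpolation=cv2.INTER_CUBIC)
b=cv2.resize(s[250:335,115:225],None,fx=6,fy=6,interpolation=cv2.INTER_CUBIC)
print(a.shape,b.shape)
cv2.imwrite("pics/case.png",a);cv2.imwrite("pics/rack.png",b)
```

```text
(568, 720, 3) (510, 660, 3)
```

View pics/case.png

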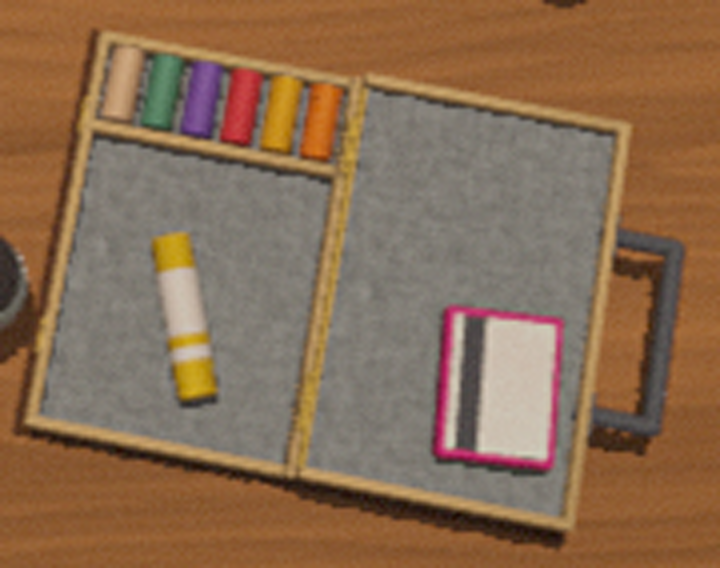

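View pics/rack.png

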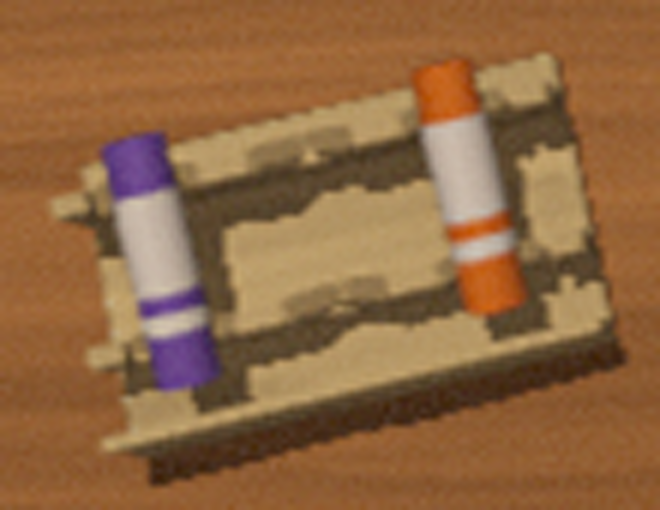

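The crops give the stick ends at (170,235) and (198,400), the bar at (672,247)–(648,425) and the hinge at (362,80)–(297,470). In the rack, the orange stick runs (440,62)–(498,312) and the violet one (133,133)–(188,388), with the empty notches near (300,150) and (335,300).

```bash
cat > h.py <<'E'
import numpy as np
from plant import *
from scipy.optimize import least_squares
from scipy.spatial.transform import Rotation as Ro
C={}
def cam(n):
    if n not in C: C[n]=snapshot(n)
    return C[n]
def ray(n,u,v):
    s=cam(n);R=np.array(s["R"]);t=np.array(s["t"])
    return -R.T@t, R.T@np.array([(u-s["cx"])/s["fx"],(v-s["cy"])/s["fy"],1])
def atz(n,uv,z):
    o,d=ray(n,*uv); return o+d*(z-o[2])/d[2]
def proj(n,X):
    s=cam(n);p=np.array(s["R"])@np.array(X)+np.array(s["t"])
    return np.array([p[0]/p[2]*s["fx"]+s["cx"],p[1]/p[2]*s["fy"]+s["cy"]])
cr=lambda u,v,k,x0,y0:((u+.5)/k-.5+x0,(v+.5)/k-.5+y0)
case=lambda u,v:cr(u,v,4,275,190)
rack=lambda u,v:cr(u,v,6,115,250)
full=lambda u,v:cr(u,v,800/560,0,0)
E
python3 - <<'E'
from h import *
np.set_printoptions(precision=4,suppress=True)
P=[("top",case(*p),q) for p,q in [((99,32),(.125,.165,.03)),((27,428),(-.125,.165,.03)),((362,80),(.125,0,.042)),((297,470),(-.125,0,.042)),((672,247),(.049,-.205,.04)),((648,425),(-.049,-.205,.04))]]
P+=[("side",full(*p),q) for p,q in [((302,342),(-.125,.165,.03)),((436,321),(.125,.165,.03)),((310,415),(-.125,0,.04)),((372,535),(-.049,-.205,.04)),((449,522),(.049,-.205,.04))]]
f=lambda a:np.concatenate([proj(n,[a[0]+np.cos(a[2])*q[0]-np.sin(a[2])*q[1],a[1]+np.sin(a[2])*q[0]+np.cos(a[2])*q[1],q[2]])-p for n,p,q in P])
r=least_squares(f,[.5,-.05,0],loss="soft_l1");a=r.x
print("case",a[:2],np.degrees(a[2]));print(f(a).reshape(-1,2))
print("handle",a[0]+np.sin(a[2])*.205,a[1]-np.cos(a[2])*.205)
e=[atz("top",case(*p),.029) for p in [(170,235),(198,400)]]
d=e[0]-e[1];print("stick",(e[0]+e[1])/2,"len",np.linalg.norm(d),"yaw",np.degrees(np.arctan2(d[1],d[0])))
e=[atz("side",full(*p),.029) for p in [(328,381),(379,360)]];print("side stick mid",(e[0]+e[1])/2)
S={}
for n,p,q in [("orange",(440,62),(498,312)),("violet",(133,133),(188,388))]:
    A=atz("top",rack(*p),.0744);B=atz("top",rack(*q),.0536);d=A-B
    S[n]=(A+B)/2;print(n,S[n],np.linalg.norm(d),np.degrees(np.arctan2(d[1],d[0])))
d=S["violet"]-S["orange"];m=(S["violet"]+S["orange"])/2
print("rack seat",m,"dist",np.linalg.norm(d),"yaw",np.degrees(np.arctan2(-d[0],d[1])))
print("side orange/violet proj vs (285,246),(256,213)/1.43",*[(proj("side",S[n])+.5)*800/560-.5 for n in S])
for n,p,z in [("jar",(385,365),.085),("tin",(287,263),.11),("can",(605,213),.16)]: print(n,atz("top",full(*p),z))
bl=[atz("top",case(*p),.05) for p in [(440,308),(560,318),(552,466),(438,455)]];print("block",np.mean(bl,0))
E
```

```text
case [ 0.5081 -0.1298] -13.503750438685186
[[ 0.7164 -0.049 ]
 [-0.2561 -0.7229]
 [ 0.3593 -0.7846]
 [-0.1227  1.8889]
 [ 0.5145  3.1398]
 [ 1.1616 -1.6713]
 [-1.0828 -1.3235]
 [ 0.3809 -1.8997]
 [-0.7192  1.4071]
 [ 4.4214 -0.2429]
 [-1.6032 -1.009 ]]
handle 0.46022700486902623 -0.32915066514329683
stick [ 0.4867 -0.0399  0.029 ] len 0.10245423894167496 yaw 6.332536360659979
side stick mid [ 0.4872 -0.0405  0.029 ]
orange [0.468  0.2686 0.064 ] 0.10189825302285299 10.809046104896975
violet [0.4442 0.3907 0.064 ] 0.10309516398683202 9.899622593838712
rack seat [0.4561 0.3296 0.064 ] dist 0.12436694707383958 yaw 10.994930300659192
side orange/violet proj vs (285,246),(256,213)/1.43 [284.8865 245.9158] [256.0135 212.5299]
jar [0.5183 0.0837 0.085 ]
tin [0.6928 0.2399 0.11  ]
can [ 0.7408 -0.2831  0.16  ]
block [ 0.4351 -0.2238  0.05  ]
```

Run:
```python
from h import *
np.set_printoptions(precision=4,suppress=True)
def show(n,A,B,L=None):
    d=A-B;print(n,(A+B)/2,"len",np.linalg.norm(d),"yaw",np.degrees(np.arctan2(d[1],d[0])))
for n,p,q,z in [("bar",(672,240),(648,431),.04),("hinge",(362,78),(297,473),.042),("base+y",(99,32),(27,425),.03),("lid-y",(629,125),(570,525),.045)]:
    show(n,atz("top",case(*p),z),atz("top",case(*q),z))
show("bar side",atz("side",full(447,521),.04),atz("side",full(373,534),.04))
show("base+y side",atz("side",full(436,321),.03),atz("side",full(302,342),.03))
o=get_obs();print(o["tool_pos"],o["orientation"])
```

```text
bar [ 0.4625 -0.3274  0.04  ] len 0.11777582287691714 yaw -12.9736256383851
hinge [ 0.5091 -0.1296  0.042 ] len 0.24640767380936868 yaw -13.36376924688473
base+y [0.5466 0.0312 0.03  ] len 0.2493567888915808 yaw -12.964390473781043
lid-y [ 0.4718 -0.2904  0.045 ] len 0.2470098473978501 yaw -13.86050384508424
bar side [ 0.4571 -0.3275  0.04  ] len 0.1053787920531626 yaw -15.166772586042057
base+y side [0.5453 0.0254 0.03  ] len 0.24517928807557557 yaw -13.79943512612524
[0.178  0.6511 0.4044] [179.98    -0.002  -15.2909]
```

```bash
cat >> h.py <<'E'
def to(pos,rpy):
    "shift (units of 25 mm) and turn (units of 6 deg), in present tool axes, to reach the pose"
    o=get_obs();R=Ro.from_euler("xyz",o["orientation"],degrees=True)
    R2=Ro.from_euler("xyz",rpy,degrees=True) if not isinstance(rpy,Ro) else rpy
    print("clk",round(o["clock"],2),"pos",o["tool_pos"].round(4),"rpy",o["orientation"].round(2),"open",round(o["opening"],4),"F",o["force"].round(1))
    print("shift",(R.inv().apply(np.array(pos)-o["tool_pos"])/.025).round(2),"turn",np.degrees((R.inv()*R2).as_rotvec()/6).round(2),"shift after turn",(R2.inv().apply(np.array(pos)-o["tool_pos"])/.025).round(2))
E
python3 -m handwheel '[[0.3,0.8,0.975,0.1,0,0,0],[0.3,0.8,0.975,0.1,0,0,0],[0.3,0.8,0.975,0.1,0,0,0],[0.3,0.8,0.975,0.1,0,0,0],[0.3,0.8,0.975,0.1,0,0,0]]'
python3 -c "
from h import *
to([.487,-.04,.30],[180,0,6.3])"
```

```text
clock: 0.98
tool_pos: [0.2426, 0.5062, 0.3922]
orientation: [-180.0, 0.0, -15.3]
force: [1.6, -0.7, -0.4]
opening: 0.0573
gripper_force: 0.0
clk 0.97 pos [0.2426 0.5062 0.3922] rpy [-179.98    0.    -15.28] open 0.0573 F [ 1.6 -0.7 -0.4]
shift [15.19 18.5   3.68] turn [-0.  -0.  -3.6] shift after turn [ 7.32 22.79  3.69]
```

```bash
python3 -m handwheel '[[0.3,0.8,1,0.2,0,0,0],[0.3,0.8,1,0.2,0,0,0],[0.3,0.8,1,0.2,0,0,0],[0.3,0.8,1,0.2,0,0,0],[0.3,0.8,1,0.2,0,0,0]]' >/dev/null
python3 -m handwheel '[[0.3,0.8,1,0.2,0,0,0],[0.3,0.8,1,0.2,0,0,0],[0.3,0.8,1,0.2,0,0,0],[0.3,0.8,1,0.2,0,0,0],[0.3,0.8,1,0.2,0,0,0]]' >/dev/null
python3 -m handwheel '[[0.3,0.8,1,0.2,0,0,0],[0.3,0.8,1,0.2,0,0,0],[0.3,0.8,1,0.2,0,0,0],[0.3,0.8,1,0.2,0,0,0],[0.3,0.8,1,0.2,0,0,0]]' 
python3 -m handwheel '[[0.3,0.8,0.8,0.2,0,0,0],[0.3,0.8,0.8,0.2,0,0,0],[0.3,0,0,0,0,0,-1],[0.3,0,0,0,0,0,-1],[0.3,0,0,0,0,0,-1]]' 
python3 -m handwheel '[[0.3,0,0,0,0,0,-0.6],[0.3,0,0,0,0,0,0]]' 
python3 -c "
from h import *
to([.487,-.04,.22],[180,0,6.3])
to([.487,-.04,.199],Ro.from_euler('xyz',[180,0,6.3],degrees=True)*Ro.from_rotvec([4,0,0],degrees=True))
a=Ro.from_euler('xyz',[180,0,6.3],degrees=True)*Ro.from_rotvec([4,0,0],degrees=True)
print(a.as_matrix())"
```

```text
clock: 2.85
tool_pos: [0.4331, 0.0653, 0.3173]
orientation: [-180.0, -0.0, -15.3]
force: [0.9, 0.2, 0.0]
opening: 0.0573
gripper_force: 0.0
clock: 3.48
tool_pos: [0.4609, 0.017, 0.3073]
orientation: [-180.0, -0.0, 2.9]
force: [-0.5, 0.1, -0.4]
opening: 0.0567
gripper_force: 0.0
clock: 3.72
tool_pos: [0.4609, 0.0172, 0.3073]
orientation: [-180.0, -0.0, 6.3]
force: [0.2, 0.1, 0.1]
opening: 0.0573
gripper_force: 0.0
clk 3.73 pos [0.4609 0.0172 0.3073] rpy [-1.7999e+02 -2.0000e-02  6.2800e+00] open 0.0573 F [0.2 0.1 0.1]
shift [0.79 2.39 3.49] turn [-0. -0. -0.] shift after turn [0.79 2.39 3.49]
clk 3.73 pos [0.4609 0.0172 0.3073] rpy [-1.7999e+02 -2.0000e-02  6.2800e+00] open 0.0573 F [0.2 0.1 0.1]
shift [0.79 2.39 4.33] turn [ 0.67 -0.   -0.  ] shift after turn [0.79 2.68 4.15]
[[ 0.99396096  0.109467   -0.00765468]
 [ 0.10973431 -0.99153972  0.06933521]
 [ 0.         -0.06975647 -0.99756405]]
```

```bash
python3 -m handwheel '[[0.3,0.8,1,1,0,0,0],[0.3,0,1,1,0,0,0],[0.3,0,0.4,0.5,0,0,0],[0.3,0,0,0,0.67,0,0],[0.3,0,0,0,0,0,0]]' 
python3 -c "
from h import *
to([.488,-.052,.199],Ro.from_euler('xyz',[180,0,6.3],degrees=True)*Ro.from_rotvec([4,0,0],degrees=True))"
```

```text
clock: 4.35
tool_pos: [0.4879, -0.0404, 0.2451]
orientation: [-176.0, -0.1, 6.2]
force: [0.6, -0.4, 0.7]
opening: 0.057
gripper_force: 0.0
clk 4.35 pos [ 0.4879 -0.0404  0.2451] rpy [-1.7597e+02 -6.0000e-02  6.1900e+00] open 0.057 F [ 0.6 -0.4  0.7]
shift [-0.05  0.59  1.8 ] turn [-0.   -0.01 -0.02] shift after turn [-0.05  0.59  1.81]
```

```bash
python3 -m handwheel '[[0.3,-0.05,0.59,0.6,0,0,0],[0.3,0,0,0.6,0,0,0],[0.3,0,0,0.6,0,0,0],[0.3,0,0,0,0,0,0]]'
python3 -m handwheel '[[-1,0,0,0,0,0,0],[-1,0,0,0,0,0,0],[-1,0,0,0,0,0,0],[-1,0,0,0,0,0,0],[-1,0,0,0,0,0,0]]'
```

```text
clock: 4.85
tool_pos: [0.4871, -0.0517, 0.1975]
orientation: [-176.0, 0.1, 6.3]
force: [-0.1, 0.4, -0.8]
opening: 0.0572
gripper_force: 0.0
clock: 5.48
tool_pos: [0.4874, -0.0518, 0.1989]
orientation: [-176.0, -0.0, 6.3]
force: [-0.5, 0.1, 1.5]
opening: 0.0248
gripper_force: 30.0
```

```bash
python3 -m handwheel '[[-1,0,0,-0.3,0,0,0],[-1,0,0,-0.7,0,0,0],[-1,0,0,-1,0,0,0],[-1,0,0,-1,0,0,0],[-1,0,0,-1,0,0,0]]'
python3 -m handwheel '[[-1,0,0,-1,0,0,0],[-1,0,0,-1,-0.67,0,0],[-1,0,0,0,0,0,0]]'
python3 - <<'E'
from h import *
import cv2
s=snapshot("side")["color"][:,:,::-1]
o=get_obs();R=Ro.from_euler("xyz",o["orientation"],degrees=True)
u,v=proj("side",o["tool_pos"]+R.apply([0,0,.165])).astype(int);print(u,v,o["tool_pos"])
u=max(u,70);v=max(v,60)
cv2.imwrite("pics/g.png",cv2.resize(s[v-60:v+60,u-70:u+70],None,fx=5,fy=5,interpolation=cv2.INTER_CUBIC))
to([.4561,.3296,.30],[180,0,11])
E
```

```text
clock: 6.1
tool_pos: [0.4879, -0.059, 0.2997]
orientation: [-176.0, -0.0, 6.3]
force: [0.7, -0.7, -1.7]
opening: 0.0248
gripper_force: 30.0
clock: 6.48
tool_pos: [0.4886, -0.0623, 0.3505]
orientation: [180.0, -0.2, 6.4]
force: [0.0, 0.2, -0.9]
opening: 0.0244
gripper_force: 30.0
247 225 [ 0.48819045 -0.0621903   0.34915888]
clk 6.58 pos [ 0.4881 -0.0622  0.3484] rpy [-1.7994e+02 -1.0000e-02  6.3200e+00] open 0.0249 F [ 0.8  0.1 -1.2]
shift [  0.45 -15.72   1.95] turn [-0.01 -0.   -0.78] shift after turn [  1.74 -15.63   1.93]
```

View pics/g.png

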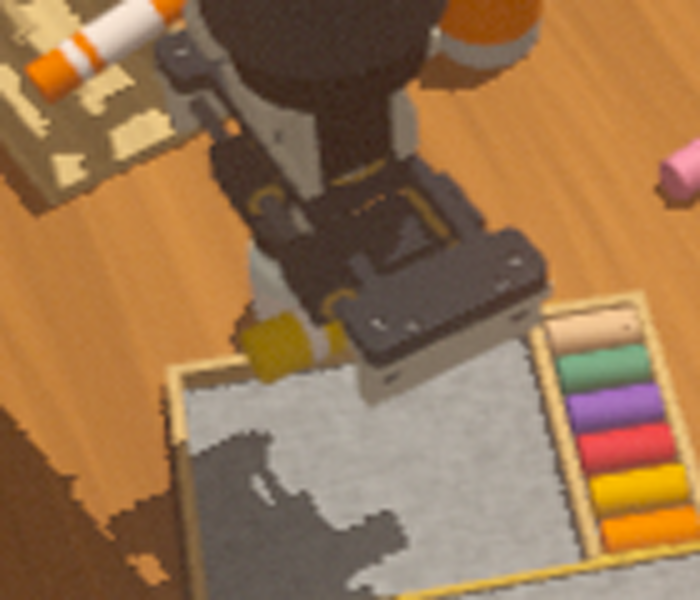

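The stick is held level with its -x end near (265,350) in the crop, and the gripper body hides the fingers. I'll check that end against its prediction while moving towards the rack.

```bash
python3 - <<'E'
from h import *
o=get_obs();R=Ro.from_euler("xyz",o["orientation"],degrees=True)
p=proj("side",np.array([.4882,-.0622,.3492])+R.apply([-.05,0,.169]));print((p-np.array([247-70,225-60])+.5)*5-.5)
E
python3 -m handwheel '[[-1,0,-0.5,0,0,0,0],[-1,0,-1,0,0,0,0],[-1,0,-1,0,0,0,0],[-1,0,-1,0,0,0,0],[-1,0,-1,0,0,0,0]]'
python3 -m handwheel '[[-1,0,-1,0,0,0,0],[-1,0,-1,0,0,0,0],[-1,0,-1,0,0,0,0],[-1,0,-1,0,0,0,0],[-1,0,-1,0,0,0,0]]' >/dev/null
python3 -m handwheel '[[-1,0,-1,0,0,0,0],[-1,0,-1,0,0,0,0],[-1,0,-1,0,0,0,0],[-1,0,-1,0,0,0,-0.78],[-1,0,-1,0,0,0,0]]' >/dev/null
python3 -m handwheel '[[-1,0,0,1,0,0,0],[-1,0,0,0.8,0,0,0],[-1,0,0,0,0,0,0]]'
python3 - <<'E'
from h import *
R=Ro.from_euler("xyz",[180,0,11],degrees=True)
for s in (12,-12):
    R2=R*Ro.from_rotvec([0,s,0],degrees=True); print(s,R2.apply([1,0,0]))
R2=R*Ro.from_rotvec([0,-12,0],degrees=True)
if R2.apply([1,0,0])[2]<0: R2=R*Ro.from_rotvec([0,12,0],degrees=True)
seat=np.array([.4561,.3296,.064])
tcp=seat-R2.apply([0,0,.169]);print("place tcp",tcp)
to(tcp+[0,0,.05],R2)
E
```

```text
[249.04526775 356.97941028]
clock: 7.25
tool_pos: [0.4758, 0.0508, 0.3478]
orientation: [-180.0, 0.1, 6.3]
force: [0.5, 0.1, -0.1]
opening: 0.0249
gripper_force: 30.0
clock: 8.88
tool_pos: [0.446, 0.2978, 0.3017]
orientation: [179.9, 0.2, 10.9]
force: [-0.1, 0.1, -1.0]
opening: 0.0247
gripper_force: 30.0
12 [0.96017627 0.18663936 0.20791169]
-12 [ 0.96017627  0.18663936 -0.20791169]
place tcp [0.42160849 0.32289553 0.22930694]
clk 8.88 pos [0.446  0.2978 0.3017] rpy [1.7987e+02 1.7000e-01 1.0910e+01] open 0.0247 F [-0.1  0.1 -1. ]
shift [-0.76 -1.17  0.9 ] turn [ 0.02  2.03 -0.01] shift after turn [-0.93 -1.17  0.72]
```

```bash
python3 -m handwheel '[[-1,-0.76,-1,0,0,0.8,0],[-1,0,-0.17,0,0,1,0],[-1,0,0,0,0,0.22,0],[-1,0,0,0,0,0,0]]'
python3 - <<'E'
from h import *
import cv2
R2=Ro.from_euler("xyz",[180,0,11],degrees=True)*Ro.from_rotvec([0,12,0],degrees=True)
to([.4216,.3229,.2493],R2)
o=get_obs()
for n in ("side",):
    s=snapshot(n)["color"][:,:,::-1];u,v=proj(n,[.456,.33,.09]).astype(int);print(u,v)
    cv2.imwrite("pics/r.png",cv2.resize(s[v-50:v+50,u-60:u+60],None,fx=6,fy=6,interpolation=cv2.INTER_CUBIC))
E
```

```text
clock: 9.38
tool_pos: [0.4221, 0.323, 0.3042]
orientation: [-180.0, -12.2, 11.0]
force: [0.5, -0.3, -1.0]
opening: 0.0247
gripper_force: 30.0
clk 9.38 pos [0.4221 0.323  0.3042] rpy [-179.97  -12.16   10.97] open 0.0247 F [ 0.5 -0.3 -1. ]
shift [-0.48  0.    2.14] turn [-0.   -0.03 -0.  ] shift after turn [-0.48 -0.    2.14]
187 153
```

View pics/r.png

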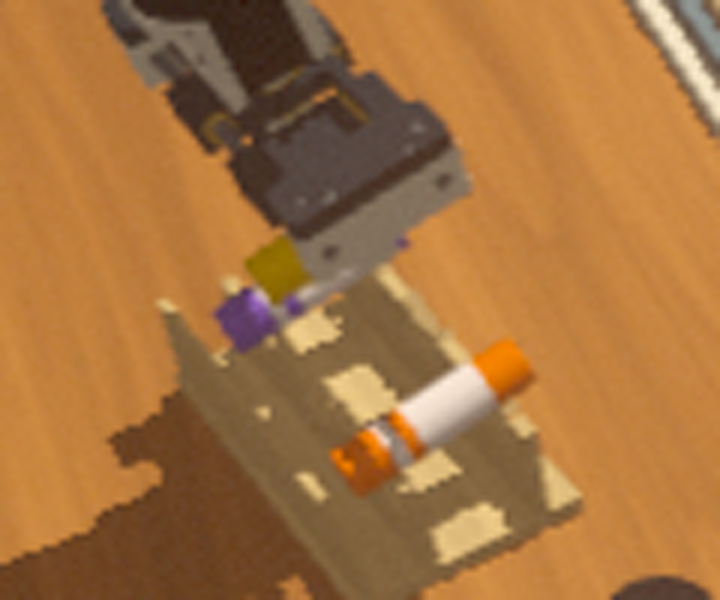

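The stick is held tilted parallel to the orange stick, its -x end at (275,268), with the stop board at lower left clear of it. Lowering.

```bash
python3 -m handwheel '[[-1,-0.2,0,0.9,0,0,0],[-1,-0.18,0,0.8,0,0,0],[-1,-0.13,0,0.6,0,0,0],[-1,-0.06,0,0.3,0,0,0],[-1,0,0,0,0,0,0]]'
python3 -m handwheel '[[-1,-0.02,0,0.1,0,0,0],[-1,-0.02,0,0.1,0,0,0],[-1,0,0,0,0,0,0]]'
python3 -c "
from h import *
R2=Ro.from_euler('xyz',[180,0,11],degrees=True)*Ro.from_rotvec([0,12,0],degrees=True)
to([.4216,.3229,.2293],R2)"
```

```text
clock: 10.1
tool_pos: [0.4224, 0.3227, 0.2366]
orientation: [180.0, -12.1, 11.0]
force: [0.6, 0.4, -0.5]
opening: 0.0252
gripper_force: 30.0
clock: 10.48
tool_pos: [0.4223, 0.323, 0.2321]
orientation: [-179.9, -12.2, 11.0]
force: [0.4, 0.6, -0.7]
opening: 0.0247
gripper_force: 30.0
clk 10.47 pos [0.4223 0.323  0.2321] rpy [-179.95  -12.16   11.  ] open 0.0247 F [ 0.4  0.6 -0.7]
shift [-0.05  0.    0.1 ] turn [-0.01 -0.03 -0.  ] shift after turn [-0.05  0.    0.1 ]
```

```bash
for i in 1; do python3 -m handwheel '[[-1,-0.02,0,0.08,0,0,0],[-1,0,0,0,0,0,0]]' | grep -E "pos|force"
python3 -m handwheel '[[-1,-0.02,0,0.06,0,0,0],[-1,0,0,0,0,0,0]]'| grep -E "pos|force"
python3 -m handwheel '[[-1,-0.01,0,0.06,0,0,0],[-1,0,0,0,0,0,0]]'| grep -E "pos|force"; done
```

```text
tool_pos: [0.4224, 0.3238, 0.2308]
force: [-3.8, 1.9, 7.1]
gripper_force: 30.0
tool_pos: [0.4223, 0.3238, 0.2306]
force: [-9.6, -3.2, 22.3]
gripper_force: 30.0
tool_pos: [0.4224, 0.3237, 0.2301]
force: [-15.8, -5.2, 34.0]
gripper_force: 30.0
```

```bash
python3 -m handwheel '[[-1,0.02,0,-0.1,0,0,0],[-1,0,0,0,0,0,0]]' | grep -E "pos|force"
python3 -m handwheel '[[-0.3,0,0,0,0,0,0],[-0.1,0,0,0,0,0,0],[0,0,0,0,0,0,0],[0,0,0,0,0,0,0],[0,0,0,0,0,0,0]]'
python3 -m handwheel '[[0,0,0,-0.5,0,0,0],[0,0,0,-1,0,0,0],[0,0,0,-1,0,0,0],[0,0,0,-1,0,0,0],[0,0,0,-1,0,0,0]]'
python3 - <<'E'
from h import *
import cv2
for n,h,w in (("top",45,60),):
    s=snapshot(n)["color"][:,:,::-1];u,v=proj(n,[.456,.33,.06]).astype(int);print(u,v,proj(n,[.4561,.3296,.064]))
    cv2.imwrite("pics/p.png",cv2.resize(s[v-h:v+h,u-w:u+w],None,fx=6,fy=6,interpolation=cv2.INTER_CUBIC))
E
```

```text
tool_pos: [0.4223, 0.3237, 0.2305]
force: [-4.1, 0.6, 11.6]
gripper_force: 30.0
clock: 12.1
tool_pos: [0.422, 0.3226, 0.229]
orientation: [180.0, -12.1, 11.0]
force: [0.4, 0.1, 0.7]
opening: 0.0438
gripper_force: 0.0
clock: 12.72
tool_pos: [0.3983, 0.3181, 0.3408]
orientation: [-179.9, -12.1, 11.0]
force: [-0.1, -1.3, 0.2]
opening: 0.0436
gripper_force: 0.0
167 287 [167.10848861 286.86915284]
```

View pics/p.png

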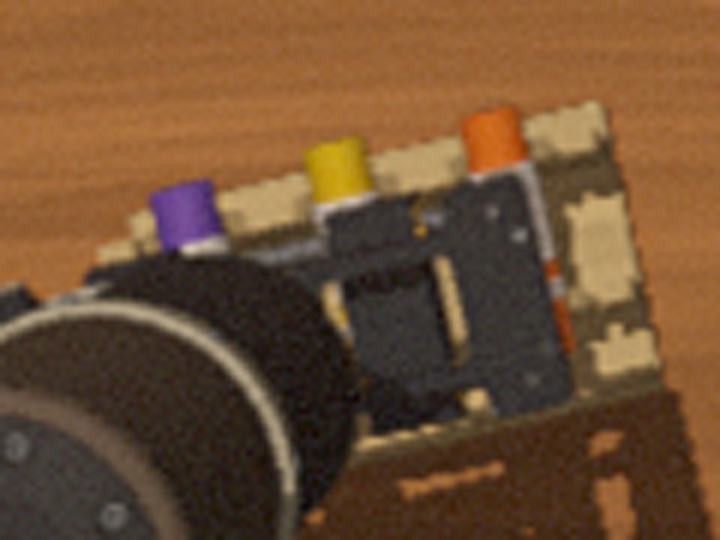

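The yellow end at (340,150) sits exactly midway between the violet (185,190) and orange (495,115) ends, so the stick is seated and released. Next is the lid handle.

```bash
python3 -m handwheel '[[0,0,0,0,0,-1,0],[0,0,0,0,0,-1,0],[-0.36,0,0,0,0,0,1],[-0.36,0,0,0,0,0,1],[-0.36,0,0,0,0,0,1]]' >/dev/null
python3 -m handwheel '[[-0.36,0,0,0,0,0,1],[-0.36,0,0,0,0,0,0]]'
python3 -c "
from h import *
to([.461,-.3285,.26],[180,0,-13.3])"
```

```text
clock: 13.7
tool_pos: [0.3986, 0.3181, 0.3391]
orientation: [-180.0, -0.1, -13.0]
force: [-0.2, -0.4, 0.0]
opening: 0.0279
gripper_force: 0.0
clk 13.7 pos [0.3986 0.3181 0.3391] rpy [-1.7995e+02 -8.0000e-02 -1.2960e+01] open 0.0279 F [-0.2 -0.4  0. ]
shift [ 8.23 24.65  3.15] turn [-0.01 -0.01  0.06] shift after turn [ 8.38 24.6   3.16]
```

```bash
python3 -m handwheel '[[-0.36,0.6,1,0,0,0,0.05],[-0.36,0.6,1,0,0,0,0],[-0.36,0.6,1,0,0,0,0],[-0.36,0.6,1,0,0,0,0],[-0.36,0.6,1,0,0,0,0]]' >/dev/null
python3 -m handwheel '[[-0.36,0.3,1,0,0,0,0],[-0.36,0.3,1,0,0,0,0],[-0.36,0.3,1,0,0,0,0],[-0.36,0.3,1,0,0,0,0],[-0.36,0.3,1,0,0,0,0]]' |grep pos
python3 -m handwheel '[[-0.36,0.3,1,0,0,0,0],[-0.36,0.3,1,0,0,0,0],[-0.36,0.3,1,0,0,0,0],[-0.36,0.3,1,0,0,0,0],[-0.36,0.3,1,0,0,0,0]]' |grep pos
python3 -m handwheel '[[-0.36,0.3,1,0.2,0,0,0],[-0.36,0.3,1,0.2,0,0,0],[-0.36,0.3,1,0.2,0,0,0],[-0.36,0.3,1,0.2,0,0,0],[-0.36,0.3,1,0.2,0,0,0]]' |grep pos
python3 -m handwheel '[[-0.36,0.1,1,0.4,0,0,0],[-0.36,0.1,1,0.4,0,0,0],[-0.36,0.1,1,0.4,0,0,0],[-0.36,0.1,0.7,0.4,0,0,0],[-0.36,0,0,0,0,0,0]]' |grep pos
python3 -c "
from h import *
to([.461,-.3285,.26],[180,0,-13.3])"
```

```text
tool_pos: [0.4507, 0.0482, 0.3392]
tool_pos: [0.4585, -0.082, 0.3392]
tool_pos: [0.4663, -0.2123, 0.3139]
tool_pos: [0.4545, -0.3045, 0.2729]
clk 16.82 pos [ 0.4545 -0.3045  0.2729] rpy [-179.94   -0.    -13.33] open 0.0279 F [-0.4  0.8 -1. ]
shift [0.48 0.88 0.52] turn [-0.01 -0.   -0.01] shift after turn [0.47 0.88 0.52]
```

```bash
python3 -m handwheel '[[-0.36,0.48,0.88,0.5,0,0,0],[-0.36,0,0,0.8,0,0,0],[-0.36,0,0,0.4,0,0,0],[-0.36,0,0,0.2,0,0,0],[-0.36,0,0,0,0,0,0]]' |grep -E "pos|force"
python3 -m handwheel '[[-0.36,0,0,0.3,0,0,0],[-0.36,0,0,0.3,0,0,0],[-0.36,0,0,0,0,0,0]]' |grep -E "pos|force"
python3 -c "
from h import *
to([.461,-.3285,.199],[180,0,-13.3])"
```

```text
tool_pos: [0.4618, -0.3276, 0.2267]
force: [0.1, -0.5, -0.9]
gripper_force: 0.0
tool_pos: [0.4614, -0.3278, 0.2108]
force: [0.9, -0.5, 0.3]
gripper_force: 0.0
clk 17.82 pos [ 0.4614 -0.3278  0.2108] rpy [-1.7994e+02 -3.0000e-02 -1.3310e+01] open 0.0279 F [ 0.9 -0.5  0.3]
shift [-0.01  0.03  0.47] turn [-0.01 -0.01 -0.  ] shift after turn [-0.01  0.03  0.47]
```

```bash
python3 -m handwheel '[[-0.36,0,0,0.45,0,0,0],[-0.36,0,0,0,0,0,0]]' |grep -E "pos|force"
python3 -m handwheel '[[-1,0,0,0,0,0,0],[-1,0,0,0,0,0,0],[-1,0,0,0,0,0,0],[-1,0,0,0,0,0,0]]'
python3 - <<'E'
from h import *
import cv2
o=get_obs();print(o["tool_pos"],o["orientation"],o["force"],o["moment"])
s=snapshot("side")["color"][:,:,::-1]
cv2.imwrite("pics/hd.png",cv2.resize(s[230:400,200:380],None,fx=3.5,fy=3.5,interpolation=cv2.INTER_CUBIC))
E
```

```text
tool_pos: [0.4613, -0.3278, 0.1992]
force: [-0.0, 0.2, 0.5]
gripper_force: 0.0
clock: 18.58
tool_pos: [0.4617, -0.3283, 0.2004]
orientation: [-180.0, -0.1, -13.3]
force: [1.1, -4.3, -1.7]
opening: 0.011
gripper_force: 30.0
[ 0.46170202 -0.32827258  0.20044879] [-1.79974157e+02 -1.34019131e-01 -1.33071699e+01] [ 1.07559628 -4.2575653  -1.67036756] [-1.6916618   0.23762665  0.00560835]
```

View pics/hd.png

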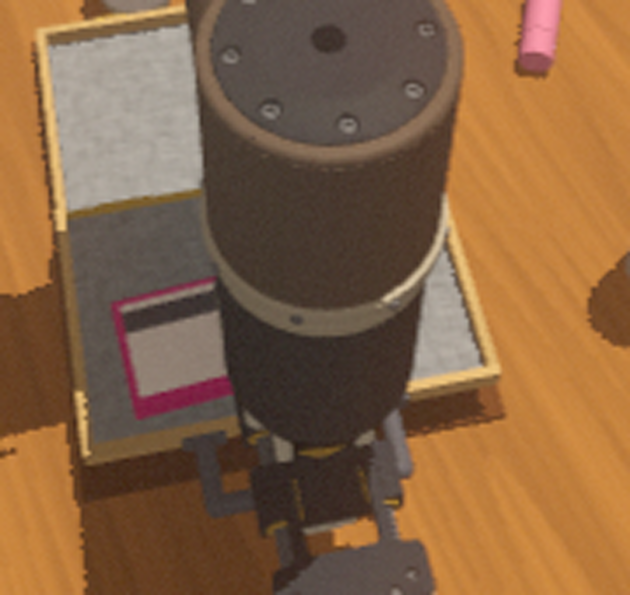

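The bar is gripped and the block is untouched at left, its centre near (180,345). I'll compute the arc table.

```bash
python3 - <<'E'
import numpy as np
for st in (np.arange(0,61,6),np.arange(60,109,4)):
    t=np.radians(st)
    print([(int(d),round(a,2),round(b,2)) for d,a,b in zip(st[1:],8.2*np.diff(np.cos(t)),-8.2*np.diff(np.sin(t)))])
E
python3 -m handwheel '[[-1,0,-0.04,-0.86,0,0,0],[-1,0,-0.13,-0.85,0,0,0],[-1,0,0,0,0,0,0]]'
```

```text
[(6, np.float64(-0.04), np.float64(-0.86)), (12, np.float64(-0.13), np.float64(-0.85)), (18, np.float64(-0.22), np.float64(-0.83)), (24, np.float64(-0.31), np.float64(-0.8)), (30, np.float64(-0.39), np.float64(-0.76)), (36, np.float64(-0.47), np.float64(-0.72)), (42, np.float64(-0.54), np.float64(-0.67)), (48, np.float64(-0.61), np.float64(-0.61)), (54, np.float64(-0.67), np.float64(-0.54)), (60, np.float64(-0.72), np.float64(-0.47))]
[(64, np.float64(-0.51), np.float64(-0.27)), (68, np.float64(-0.52), np.float64(-0.23)), (72, np.float64(-0.54), np.float64(-0.2)), (76, np.float64(-0.55), np.float64(-0.16)), (80, np.float64(-0.56), np.float64(-0.12)), (84, np.float64(-0.57), np.float64(-0.08)), (88, np.float64(-0.57), np.float64(-0.04)), (92, np.float64(-0.57), np.float64(-0.0)), (96, np.float64(-0.57), np.float64(0.04)), (100, np.float64(-0.57), np.float64(0.08)), (104, np.float64(-0.56), np.float64(0.12)), (108, np.float64(-0.55), np.float64(0.16))]
clock: 19.0
tool_pos: [0.4626, -0.3239, 0.244]
orientation: [-180.0, -0.2, -13.3]
force: [-0.8, -6.0, -2.6]
opening: 0.0112
gripper_force: 30.0
```

```bash
python3 -m handwheel '[[-1,0,-0.22,-0.83,0,0,0],[-1,0,-0.31,-0.8,0,0,0],[-1,0,-0.39,-0.76,0,0,0],[-1,0,-0.47,-0.72,0,0,0],[-1,0,0,0,0,0,0]]' | grep -E "pos|force|opening"
python3 -m handwheel '[[-1,0,-0.54,-0.67,0,0,0],[-1,0,-0.61,-0.61,0,0,0],[-1,0,-0.67,-0.54,0,0,0],[-1,0,-0.72,-0.47,0,0,0],[-1,0,0,0,0,0,0]]'
```

```text
tool_pos: [0.4705, -0.2909, 0.3224]
force: [-3.0, -12.3, 4.8]
opening: 0.0113
gripper_force: 30.0
clock: 20.25
tool_pos: [0.4853, -0.2291, 0.381]
orientation: [179.8, -0.3, -13.2]
force: [-4.7, -10.0, 14.7]
opening: 0.0113
gripper_force: 30.0
```

```bash
python3 -m handwheel '[[-1,0,-0.49,-0.33,0,0,0],[-1,0,-0.52,-0.25,0,0,0],[-1,0,-0.54,-0.2,0,0,0],[-1,0,-0.55,-0.16,0,0,0],[-1,0,0,0,0,0,0]]' | grep -E "pos|force|opening"
python3 -m handwheel '[[-1,0,-0.56,-0.12,0,0,0],[-1,0,-0.57,-0.08,0,0,0],[-1,0,0,0,0,0,0]]'
python3 - <<'E'
from h import *
import cv2
s=snapshot("side")["color"][:,:,::-1]
t=snapshot("top")["color"][:,:,::-1]
cv2.imwrite("pics/up.png",np.hstack([cv2.resize(x,(400,300),interpolation=cv2.INTER_CUBIC) for x in (s[190:370,180:420],t[170:350,250:490])]))
E
```

```text
tool_pos: [0.498, -0.1766, 0.4024]
force: [2.7, -3.5, 6.3]
opening: 0.0108
gripper_force: 30.0
clock: 21.25
tool_pos: [0.5046, -0.1491, 0.4071]
orientation: [-179.9, -0.3, -13.2]
force: [4.7, -3.7, 3.7]
opening: 0.011
gripper_force: 30.0
```

View pics/up.png

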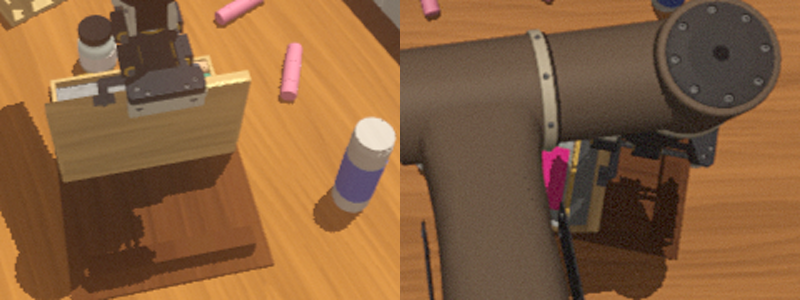

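The lid is nearly upright. A magenta patch shows at about (553,178), left of the hinge and partly hidden by the arm. I'll measure its pixels in both views and continue slightly past upright.

```bash
cat > mag.py <<'E'
from h import *
import cv2
def mag(z):
    for n in ("top","side"):
        im=snapshot(n)["color"].astype(int);m=((im[...,0]>150)&(im[...,1]<80)&(im[...,2]>80)&(im[...,2]<190)).astype(np.uint8)
        k,l,st,c=cv2.connectedComponentsWithStats(m)
        for i in range(1,k):
            x,y,w,h,a=st[i]
            if a>25:
                P=np.array([atz(n,p,z) for p in [(x,y),(x+w,y),(x+w,y+h),(x,y+h),c[i]]])-[.5085,-.13,0]
                yw=np.radians(-13.3);print(n,st[i],"case xy bbox corners+centroid",[(round(p[0]*np.cos(yw)+p[1]*np.sin(yw),3),round(-p[0]*np.sin(yw)+p[1]*np.cos(yw),3)) for p in P])
E
python3 -c "
from mag import *
mag(.036)"
python3 -m handwheel '[[-1,0,-0.28,-0.02,0,0,0],[-1,0,-0.29,-0.02,0,0,0],[-1,0,0,0,0,0,0]]'| grep -E "pos|force"
python3 -c "
from mag import *
mag(.036)"
python3 -m handwheel '[[-1,0,-0.28,0,0,0,0],[-1,0,-0.29,0,0,0,0],[-1,0,0,0,0,0,0]]'| grep -E "pos|force"
python3 -c "
from mag import *
mag(.036)"
```

```text
top [553 154   6  25  59] case xy bbox corners+centroid [(np.float64(0.357), np.float64(-0.448)), (np.float64(0.36), np.float64(-0.463)), (np.float64(0.294), np.float64(-0.469)), (np.float64(0.291), np.float64(-0.454)), (np.float64(0.327), np.float64(-0.457))]
top [335 258  13  25 137] case xy bbox corners+centroid [(np.float64(-0.01), np.float64(0.053)), (np.float64(-0.004), np.float64(0.022)), (np.float64(-0.064), np.float64(0.012)), (np.float64(-0.07), np.float64(0.043)), (np.float64(-0.029), np.float64(0.038))]
tool_pos: [0.5078, -0.1356, 0.4079]
force: [5.4, -2.5, 2.7]
gripper_force: 30.0
top [553 154   6  25  63] case xy bbox corners+centroid [(np.float64(0.357), np.float64(-0.448)), (np.float64(0.36), np.float64(-0.463)), (np.float64(0.294), np.float64(-0.469)), (np.float64(0.291), np.float64(-0.454)), (np.float64(0.326), np.float64(-0.458))]
top [327 257  21  35 279] case xy bbox corners+centroid [(np.float64(-0.011), np.float64(0.073)), (np.float64(-0.001), np.float64(0.022)), (np.float64(-0.085), np.float64(0.008)), (np.float64(-0.095), np.float64(0.058)), (np.float64(-0.036), np.float64(0.051))]
tool_pos: [0.5111, -0.1217, 0.4078]
force: [6.0, -2.9, 2.2]
gripper_force: 30.0
top [553 154   6  25  63] case xy bbox corners+centroid [(np.float64(0.357), np.float64(-0.448)), (np.float64(0.36), np.float64(-0.463)), (np.float64(0.294), np.float64(-0.469)), (np.float64(0.291), np.float64(-0.454)), (np.float64(0.327), np.float64(-0.458))]
top [318 256  30  36 422] case xy bbox corners+centroid [(np.float64(-0.013), np.float64(0.095)), (np.float64(0.001), np.float64(0.022)), (np.float64(-0.085), np.float64(0.008)), (np.float64(-0.099), np.float64(0.08)), (np.float64(-0.039), np.float64(0.063))]
```

The magenta rectangle is now fully uncovered at about 70 x 86 mm, and its right edge stayed put while the lid moved. The block therefore lies bare side up in the bay. Lowering the lid along the reversed arc.

```bash
python3 -m handwheel '[[-1,0,0.57,0.02,0,0,0],[-1,0,0.57,0.04,0,0,0],[-1,0,0.57,0.08,0,0,0],[-1,0,0.56,0.12,0,0,0],[-1,0,0.55,0.16,0,0,0]]' | grep -E "pos|force|opening"
python3 -m handwheel '[[-1,0,0.54,0.2,0,0,0],[-1,0,0.52,0.24,0,0,0],[-1,0,0.5,0.28,0,0,0],[-1,0,0.72,0.48,0,0,0],[-1,0,0,0,0,0,0]]' | grep -E "pos|force|opening"
python3 -m handwheel '[[-1,0,0.67,0.54,0,0,0],[-1,0,0.61,0.61,0,0,0],[-1,0,0.54,0.67,0,0,0],[-1,0,0.47,0.72,0,0,0],[-1,0,0,0,0,0,0]]'
```

```text
tool_pos: [0.4942, -0.191, 0.3968]
force: [4.9, -1.4, 3.4]
opening: 0.011
gripper_force: 30.0
tool_pos: [0.4804, -0.2475, 0.3656]
force: [4.9, -2.0, 0.3]
opening: 0.011
gripper_force: 30.0
clock: 24.42
tool_pos: [0.4669, -0.3029, 0.301]
orientation: [-180.0, 0.1, -13.4]
force: [2.2, -1.5, 0.2]
opening: 0.0114
gripper_force: 30.0
```

```bash
python3 -m handwheel '[[-1,0,0.39,0.76,0,0,0],[-1,0,0.31,0.8,0,0,0],[-1,0,0.22,0.83,0,0,0],[-1,0,0,0,0,0,0]]' | grep -E "pos|force|opening"
python3 -m handwheel '[[-1,0,0.1,0.45,0,0,0],[-1,0,0.06,0.45,0,0,0],[-1,0,0.03,0.35,0,0,0],[-1,0,0.01,0.2,0,0,0],[-1,0,0,0,0,0,0]]'
```

```text
tool_pos: [0.4615, -0.3244, 0.2414]
force: [2.3, 0.6, -2.1]
opening: 0.0107
gripper_force: 30.0
clock: 25.55
tool_pos: [0.4605, -0.3283, 0.2061]
orientation: [-179.9, 0.1, -13.3]
force: [-1.2, 5.7, -0.8]
opening: 0.0113
gripper_force: 30.0
```

```bash
python3 -m handwheel '[[-1,0,0,0.1,0,0,0],[-1,0,0,0.08,0,0,0],[-1,0,0,0,0,0,0]]' | grep -E "pos|force"
python3 -m handwheel '[[-1,0,0,0.05,0,0,0],[-1,0,0,0,0,0,0]]' | grep -E "pos|force"
```

```text
tool_pos: [0.4604, -0.3283, 0.2022]
force: [-2.0, 6.0, 0.7]
gripper_force: 30.0
tool_pos: [0.4604, -0.3283, 0.2021]
force: [-5.2, 8.8, 12.9]
gripper_force: 30.0
```

Force rises at z = 0.202, so the lid is resting flat. Release and lift straight up.

```bash
python3 -m handwheel '[[-0.7,0,0,0,0,0,0],[-0.36,0,0,0,0,0,0],[-0.36,0,0,0,0,0,0]]' | grep -E "pos|force|opening"
python3 -m handwheel '[[-0.36,0,0,-0.4,0,0,0],[-0.36,0,0,-0.6,0,0,0],[-0.36,0,0,-1,0,0,0],[-0.36,0,0,-1,0,0,0],[-0.36,0,0,-1,0,0,0]]' | grep -E "pos|force"
python3 -m handwheel '[[-0.36,-1,1,-1,0,0,0],[-0.36,-1,1,-1,0,0,0],[-0.36,-1,1,0,0,0,0],[-0.36,-0.5,1,0,0,0,0],[-0.36,0,0,0,0,0,0]]' | grep -E "pos|force"
python3 - <<'E'
from mag import *
mag(.036)
im=[snapshot(n)["color"][:,:,::-1] for n in ("side","top")]
cv2.imwrite("pics/end.png",np.hstack([cv2.resize(im[0],(400,300),interpolation=cv2.INTER_AREA),cv2.resize(im[1][170:350,110:350+110],(400,300)[0:2],interpolation=cv2.INTER_CUBIC)]))
E
```

```text
tool_pos: [0.4617, -0.3292, 0.2017]
force: [0.8, -0.7, -1.0]
opening: 0.0259
gripper_force: 0.0
tool_pos: [0.4613, -0.329, 0.3039]
force: [0.9, 0.2, -0.2]
gripper_force: 0.0
tool_pos: [0.3517, -0.4071, 0.3529]
force: [-0.7, 1.2, 0.2]
gripper_force: 0.0
top [554 153   6  26 108] case xy bbox corners+centroid [(np.float64(0.36), np.float64(-0.45)), (np.float64(0.363), np.float64(-0.465)), (np.float64(0.295), np.float64(-0.471)), (np.float64(0.292), np.float64(-0.456)), (np.float64(0.332), np.float64(-0.461))]
top [ 314  254   34   41 1033] case xy bbox corners+centroid [(np.float64(-0.01), np.float64(0.105)), (np.float64(0.006), np.float64(0.023)), (np.float64(-0.093), np.float64(0.007)), (np.float64(-0.108), np.float64(0.088)), (np.float64(-0.05), np.float64(0.056))]
```

View pics/end.png

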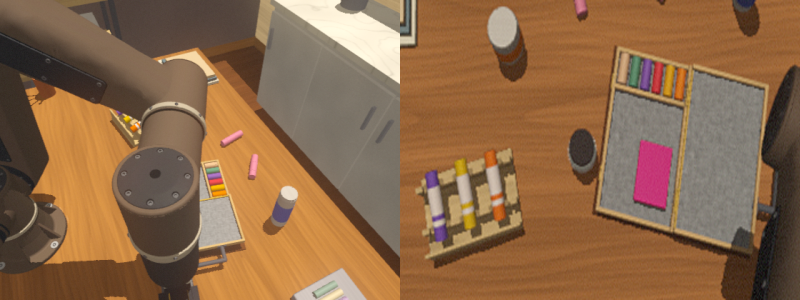

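The block lies bare side up in the bay at (653,175), the lid is flat, and the yellow stick sits mid-rack at (466,193). The can, jar and tin have not moved. Handing in.

```bash
python3 -c "
from plant import *
print(close_job())"
```

```text
the job is handed in; nothing more can be done
None
```

The job is handed in; the verdict was not shown. By the last pictures and force readings, the yellow stick lies in the rack's middle notches, the block lies label-down in the bay, the lid is open flat, and nothing else has visibly moved.

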